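# Turn the slide cover over in the chute and key it into the interlock

### The arm

A 6-joint arm with a two-finger parallel gripper is mounted at the origin on a cart in front of the work surface, level with it; the furniture and walls round the work are solid. World frame = base frame: x ahead of the robot, y to its left, z up, the work surface at z = 0. Lengths are in mm, angles in rad, forces in N, time in s.
With the tool pointing down it reaches from about 350 to 875 mm from the base axis. Payload 4.2 kg.
Tool frame: the origin (TCP) lies between the finger pads; the fingertips stand 11 mm ahead of it and the grasp point (between the pads) lies 8 mm behind it; z points along the fingers, y is the line along which they close (so a half turn about z gives the same grasp; the last joint's range is limited). The gripper opens to 87 mm and grips with 3 to 60 N. Pads are 19 mm wide; open, the fingers measure 117 mm over their backs; the gripper's body (75 mm by 190 mm) begins 51 mm behind the grasp point.
Start: joints at [1.467, 0.385, 0.008, 0, -1.194, -0.259], TCP at [221.775, 584.307, 233.55] pointing down, gripper open.
Joint ranges: [-3.14, 3.14], [-1.21, 2.06], [-1.07, 1.41], [-3.16, 2.05], [-2.99, -0.16], [-3.1, 3.1]. Speed limits (rad/s): [2.79, 2.79, 3.14, 3.14, 3.14, 3.14].

### API

Orientations are given as a unit quaternion [x, y, z, w].
In Python, from workcell import telemetry, cams, env gives the robot as it stands.
- The arm moves only by the shell command python3 -m inch 'ROWS'. ROWS is JSON, a list of rows, each a list of 3 entries, a list of its own where there are three numbers: the opening, from -1 (shut) to 1 (fully open), then the shift along the tool's x, y, z in m, then the turn about the tool's z in degrees. In form: [[gripper, [dx, dy, dz], twist], ...]. A call has 1 to 20 rows; each row shifts and turns the commanded pose from where the row before left it, along the tool's axes as they then stand; what a row does not reach is not made up. A row lasts 1/8 s, in which the tool goes at most 62.5 mm and 10.7 degrees, less where a joint would pass 70% of its speed; a pose out of reach is approached as far as the arm can. A call is refused whole if a number of a shift passes 0.0625 or a number of a turn 10.7, either way. A call with a gripper value outside its range is refused whole. The fingers move at their own pace and stop on an object; the grip force is fixed at half the most. Time passes only in rows, so rows that do not move let the fingers close. It gives the time, the measured TCP pose, the force and the opening at its end, in the units of the state.
- telemetry.sense(): the state, without advancing time (a new reading comes with each control period).
- cams.snapshot(name): name is "scene" or "side" or "wrist"; returns the picture (480x640x3 uint8, blue, green, red); there is no depth.
- cams.calibration(name): a dict with "vfov" (degrees; the focal length in pixels is half the picture's height over the tangent of half this angle, whatever the lens; pixels are square), "cx", "cy" (the principal point, pixels), "world_from_camera" (4x4, takes a point from camera to world coordinates); the wrist camera has in their place "mount" (4x4, takes a point from camera to tool coordinates, whose origin is the TCP and whose axes are the flange's). Camera axes: x right, y down, z forward; pixel columns grow to the right and rows downward; lengths in mm; the calibration is good to about 2 mm. A picture is of the moment at which its call begins: read the wrist's pose just before it. calibration takes no time and is no camera call.
- env.job_done(): hands the job in, once; it reports no verdict.
The state is a dict: "t": time; "joint_pos": joint angles; "joint_velocities": joint speeds; "joint_efforts": joint torques, N m; "eef_pos": TCP position; "ee_rot": TCP orientation; "contact_force": force on the tool from outside, world axes, zero at the start; "torque": the same for the moment, N m; "gripper_width": finger opening in mm.
Only numpy, scipy, OpenCV 4.12 (cv2) and the standard library are available. Lean on these libraries where they do the work, as an engineer would, in place of code of your own. Each camera call takes 0.05 s, during which the arm holds its last target. There are 200 camera calls.

### The job

The slide cover of the filings box has been left on the bench with its yellow face down. Turn it over by letting it slide down through the blue turnover chute, then lay it yellow face up on the deck of the filings box and slide it in between the guides until its tongue is fully home in the red safety switch. The brush that lies across the box has to be put down on the bench, and the other tools stay where they are.

Things in the scene. Friction and masses are not known exactly. Their poses are not given: they have to be found in the camera images.
- cover: Loose slide cover, a plate 100 (x) x 56 (y) x 8 mm, 0.09 to 0.18 kg: one face (+z) yellow, the other grey with 3 dark ribs. Origin: centre of the grey face. A flat steel tongue sticks out of its +x end, off the middle to +y, so it meets the switch only yellow face up. Starts flat on the bench, yellow down (z down), tongue pointing any way. Grip it across its 56 mm width.
- tongue_tip (a point): Middle of the end of the cover's tongue, at (68, 13, 4) mm in the cover's frame. The tongue is 18 long, 16 wide and 4 mm thick.
- chute: Fixed turnover chute, blue sides, slippery steel ramps. Laid on the intake ramp and let go, the cover slides to +x over the lip (x = 0), is turned by the steep back slope, slides back under the intake and rests within 2 s on its other face against the stop at the foot (x = -165 mm, outlet end). Send the plain end first: it ends at the stop, free to grip. Origin: on the bench under the lip.
- chute_intake (a point): On the intake ramp's surface, middle of its width, 40 mm (level) before the lip: lay the middle of the cover here. Axes as chute. The ramp falls 34 degrees to +x, from x = -75 mm (248 mm high) to the lip (197 mm high); it is 61 mm wide and open at the sides and above. Beyond x = -10 mm side plates, 61 mm apart, rise 20 to 32 mm above the lip.
- chute_outlet (a point): On the outlet ramp's surface, middle of its width, 50 mm up the slope from the stop (10 mm high): the middle of the cover rests about here (18 mm higher, its plain end out of reach between the side plates, if the tongue led). Axes as chute. The ramp falls 24 degrees to -x, is 67 mm wide over its sides and stands open at the sides and above for the lowest 75 mm.
- filings_box: Fixed green box with a steel deck 32 mm above the bench, x = -125 to 57, y = -50 to 50 mm; x is the way the cover slides in, over the opening. Guides 12 mm high and 60 mm apart run from x = -40 to 0, flared from x = -51. At x = 0 the end stop meets the cover's front edge: the cover's middle is then at x = -50, y = 0. Origin: on the bench under the stop's face.
- switch_slot (a point): Mouth of the red switch's slot, at (0, 13, 36) mm in the frame of filings_box, axes the same. The slot is 21 mm wide, open from the deck to 9.5 mm above it, 48 mm deep; the red housing rises 34 mm above the deck. Fully home the tongue tip is 18 mm inside.
- switch_cam (a joint): Sprung brass cam slide inside the switch (m): 0 with the slot empty, 0.008 with the tongue fully home. It stands 10 mm inside the slot and pushes back with less than 0.4 N.
- brush: Loose brass scratch brush on a wooden stick, 196 (y) x 15 x 9 mm, bristles at one end up to 20 mm high, 0.05 kg, lying across the deck of the filings box in the cover's way. Origin: centre of its underside. Grip it across its 15 mm width near the middle. A strip of bench 30 mm wide along y, centred at x = 0.53, y = 0 and 200 mm long, is always clear for it.
- jar: Bystander: small glass jar with a gold lid, 48 across x 56 mm high, standing. Origin: centre of underside.
- doming_block: Bystander: brass cube, 42 mm. Origin: centre of underside.
- snips: Bystander: yellow-handled snips, 50 x 150 (y) x 13 mm. Origin: centre of underside.
- pencil: Bystander: yellow pencil, 153 (y) x 8 mm. Origin: centre of underside.

How it is judged (in metres and radians):
On the way, in this order (a step that is already met when the one before it is completed fails the run):
1. the cover is laid on the chute's intake ramp, still yellow face down (distance between cover and chute_intake below 0.04 m and angle between cover's own z axis and vertical above 2.3 rad and contact force between cover and chute above 0.05 N), for 0.05 s.
2. the cover has come to rest on the chute's outlet ramp, let go and yellow face up (distance between cover and chute_outlet below 0.04 m and angle between cover's own z axis and vertical below 0.6 rad and linear speed of cover below 0.02 m/s and contact force between the fingers and cover below 0.05 N), for 0.2 s.
At the end, for the whole second after the job is handed in: The cover lies flat (within 3 degrees), yellow face up, on the filings box with its tongue within 3.5 mm of fully home in the switch slot (at least 14.5 mm inside, within 4 mm sideways, square within 3 degrees, cam slide pushed in more than 4.5 mm) and at rest; the brush lies on the bench at rest (x of tongue_tip in the frame of switch_slot above 0.0145 m and y of tongue_tip in the frame of switch_slot between -0.004 and 0.004 m and value of joint switch_cam above 0.0045 m and angle between cover's own z axis and vertical below 0.06 rad and angle between the x axis of cover and the x axis of filings_box, either way round below 0.06 rad and linear speed of each of cover, brush below 0.01 m/s and height (world z) of brush between -0.01 and 0.025 m); the robot touches nothing.
It fails at once if one of the other loose tools (jar, brass block, snips, pencil) is shifted by more than 30 mm (distance of any of jar, doming_block, snips, pencil from where it was at the start of the episode above 0.03 m).
It also fails if it takes over 72 s, if anything falls off the work surface, if the arm or the gripper's body presses on something with over 40 N, if the wrist force passes 120 N, or if a joint passes its speed limit or range.

## Working session

There is one attempt and no reset: what is moved stays moved. The work goes in short steps, Python scripts to look and compute and a shell command to move; the robot and the scene stay as the last step left them, time stands still between calls to the robot, and variables do not carry over. Pictures are saved under pics/ and viewed, on a budget of 10 in all, crops included, one or two more only if the job needs it, and the job is handed in when it is done.

```bash
ls; mkdir -p pics
python3 - <<'E'
from workcell import telemetry,cams
import cv2,numpy as np
np.set_printoptions(precision=4,suppress=True)
print(telemetry.sense())
for n in("scene","side","wrist"):
    print(n,cams.calibration(n)); cv2.imwrite(f"pics/{n}0.png",cams.snapshot(n))
E
```

```text
pics
{'t': 0.0, 'joint_pos': array([ 1.4666,  0.3856,  0.0066, -0.0005, -1.194 , -0.2586]), 'joint_velocities': array([-0.0003, -0.0013,  0.    ,  0.0004, -0.0011, -0.0001]), 'joint_efforts': array([  0.0004, -39.0663,  18.7402,   4.2197,   0.011 ,  -0.0002]), 'eef_pos': array([221.5844, 583.7686, 232.4442]), 'ee_rot': array([ 0.9836, -0.1805, -0.0002,  0.0011]), 'contact_force': array([-0.5745, -0.5167,  0.0934]), 'torque': array([-0.0227,  0.011 ,  0.0257]), 'gripper_width': 86.72445666424679}
scene {'vfov': 55.45683578588583, 'cx': 327.9538478519708, 'cy': 245.029485653881, 'world_from_camera': array([[ -0.8957,  -0.3189,   0.3099, 232.4921],
       [ -0.4447,   0.6433,  -0.6233, 616.9883],
       [ -0.0006,  -0.6961,  -0.718 , 853.9614],
       [  0.    ,   0.    ,   0.    ,   1.    ]])}
side {'vfov': 48.9435420465977, 'cx': 327.4642579080698, 'cy': 230.5088657622302, 'world_from_camera': array([[  -0.9935,   -0.0851,    0.0752,  445.9732],
       [  -0.1117,    0.6114,   -0.7834, 1020.1766],
       [   0.0207,   -0.7867,   -0.617 ,  975.6085],
       [   0.    ,    0.    ,    0.    ,    1.    ]])}
wrist {'vfov': 59.854635572607904, 'cx': 321.10332131819257, 'cy': 241.7249784741383, 'mount': array([[  -0.    ,   -0.9633,   -0.2685,   73.4025],
       [   1.    ,    0.0001,   -0.0006,    0.3439],
       [   0.0006,   -0.2685,    0.9633, -150.5423],
       [   0.    ,    0.    ,    0.    ,    1.    ]])}
```

View pics/scene0.png

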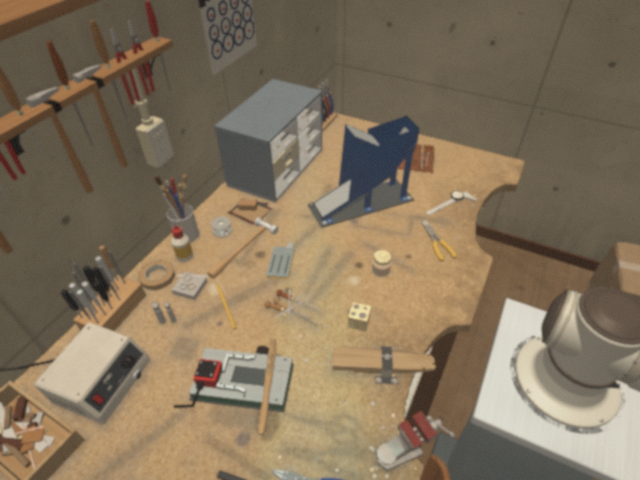

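View pics/side0.png

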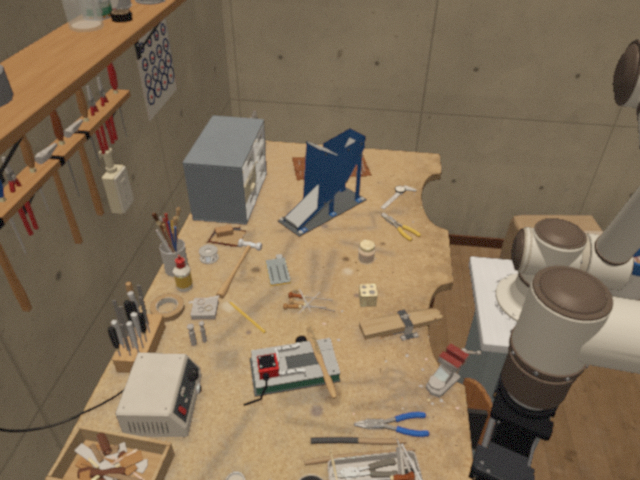

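```bash
cat > h.py <<'E'
import numpy as np,cv2
from workcell import telemetry,cams
from scipy.spatial.transform import Rotation as R
np.set_printoptions(precision=2,suppress=True)
def cam(n,s=None):
    c=cams.calibration(n); f=240/np.tan(np.radians(c['vfov']/2))
    if n=='wrist':
        s=s or telemetry.sense(); T=np.eye(4); T[:3,:3]=R.from_quat(s['ee_rot']).as_matrix(); T[:3,3]=s['eef_pos']; M=T@c['mount']
    else: M=c['world_from_camera']
    return f,c['cx'],c['cy'],M
def px(C,u,v,z):
    f,cx,cy,M=C; d=M[:3,:3]@[(u-cx)/f,(v-cy)/f,1]; return M[:3,3]+d*(z-M[2,3])/d[2]
def proj(C,P):
    f,cx,cy,M=C; p=(np.atleast_2d(P)-M[:3,3])@M[:3,:3]; return np.c_[f*p[:,0]/p[:,2]+cx,f*p[:,1]/p[:,2]+cy]
def crop(im,x0,y0,x1,y1,k): return cv2.resize(im[y0:y1,x0:x1],None,fx=k,fy=k,interpolation=cv2.INTER_CUBIC)
E
python3 - <<'E'
from h import *
a=cv2.imread('pics/scene0.png');b=cv2.imread('pics/side0.png')
o=np.zeros((600,800,3),np.uint8)
def put(t,x,y): o[y:y+t.shape[0],x:x+t.shape[1]]=t
put(crop(a,305,115,425,229,3.5),0,0); put(crop(b,275,126,375,236,3.5),430,0)
put(crop(a,260,238,300,283,4),0,405);put(crop(b,262,248,300,290,4),180,405)
put(crop(a,180,335,300,400,3)[:190],400,405)
cv2.imwrite('pics/m1.png',o)
C=cam('scene');D=cam('side')
for n,u,v,z in[('cover',281,262,8),('boxC',242,378,32),('brush',268,385,45),('jar',382,261,56),('block',360,315,42),('snips',292,304,10),('pencil',227,305,5)]: print(n,px(C,u,v,z))
E
```

```text
cover [676.23 -12.68   8.  ]
boxC [576.81 302.51  32.  ]
brush [518.92 297.61  45.  ]
jar [439.63 -85.32  56.  ]
block [427.59  69.67  42.  ]
snips [586.89  89.23  10.  ]
pencil [721.39 154.94   5.  ]
```

View pics/m1.png

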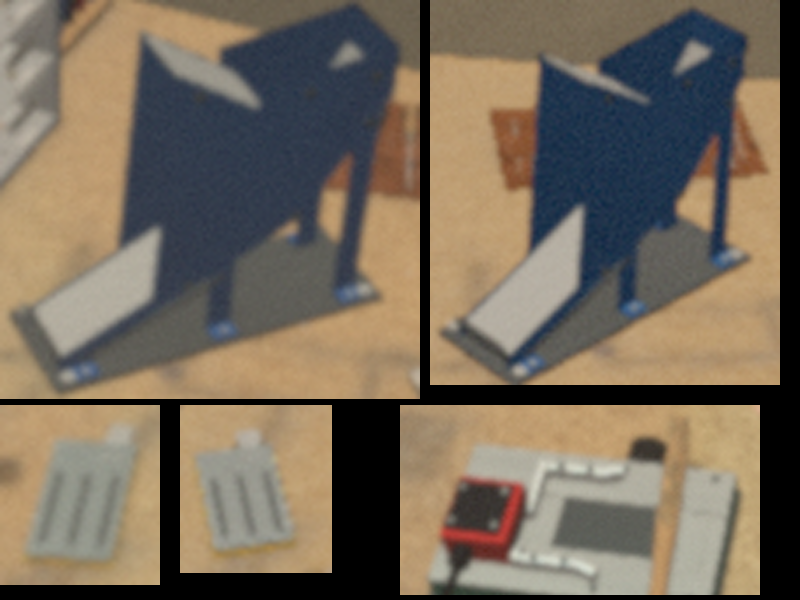

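```bash
cat >> h.py <<'E'
def tri(C,p,D,q):
    A=[];b=[]
    for (f,cx,cy,M),(u,v) in((C,p),(D,q)):
        d=M[:3,:3]@[(u-cx)/f,(v-cy)/f,1];d/=np.linalg.norm(d);Q=np.eye(3)-np.outer(d,d);A.append(Q);b.append(Q@M[:3,3])
    return np.linalg.solve(A[0]+A[1],b[0]+b[1])
E
python3 - <<'E'
from h import *
C=cam('scene');D=cam('side')
sc=lambda u,v:(305+u/3.5-.36,115+v/3.5-.36); sd=lambda u,v:(275+(u-430)/3.5-.36,126+v/3.5-.36)
for n,p,q in [('baseNear',(60,392),(515,383)),('baseL',(10,313),(443,332)),('baseR',(380,298),(750,258))]:
    print(n,px(C,*sc(*p),3),px(D,*sd(*q),3),tri(C,sc(*p),D,sd(*q)))
for n,p,q in [('intTop',(140,33),(541,55)),('lipnear',(262,107),(650,102)),('footL',(35,315),(468,325)),('footN',(62,360),(512,360)),('outN up',(157,298),(580,284)),('outF up',(160,227),(584,205)),('peak',(355,5),(693,10)),('peakR',(398,45),(746,36))]:
    print(n,tri(C,sc(*p),D,sd(*q)))
k=lambda u,v:(260+u/4-.4,238+(v-405)/4-.4); l=lambda u,v:(262+(u-180)/4-.4,248+(v-405)/4-.4)
for p,q in [((60,440),(197,455)),((135,447),(268,447)),((110,560),(293,543)),((28,555),(214,551)),((121,428),(248,432))]:
    print('cov',px(C,*k(*p),8),px(D,*l(*q),8))
b=lambda u,v:(180+(u-400)/3-.4,335+(v-405)/3-.4)
for n,p,z in [('boxTL',(472,447),32),('boxTR',(738,475),32),('guideTop0',(540,462),44),('guideTop1',(625,468),44),('gb0',(515,553),44),('gb1',(592,572),44),('brushTop',(680,420),41),('brushBot',(660,590),41),('swTR',(522,482),66),('swBR',(515,540),66),('swTL',(462,478),66)]:print(n,px(C,*b(*p),z))
E
```

```text
baseNear [ 645.48 -176.28    3.  ] [ 645.6 -181.4    3. ] [ 643.42 -171.65    9.51]
baseL [ 724.02 -241.16    3.  ] [ 718.72 -243.24    3.  ] [ 715.31 -226.2    16.94]
baseR [ 460.92 -392.51    3.  ] [ 458.83 -394.58    3.  ] [ 458.74 -382.94   11.04]
intTop [ 638.54 -292.44  254.56]
lipnear [ 550.77 -313.59  206.77]
footL [ 692.64 -225.69   25.66]
footN [ 649.56 -188.78   22.88]
outN up [ 599.16 -249.84   60.56]
outF up [ 592.84 -232.18  148.03]
peak [ 525.51 -429.6   234.01]
peakR [ 477.4  -384.58  237.15]
cov [718.54 -52.14   8.  ] [717.99 -53.07   8.  ]
cov [672.24 -68.14   8.  ] [670.94 -67.97   8.  ]
cov [639.25  21.09   8.  ] [637.66  24.55   8.  ]
cov [685.79  39.75   8.  ] [687.68  38.9    8.  ]
cov [688.73 -78.96   8.  ] [687.62 -81.81   8.  ]
boxTL [684.43 282.62  32.  ]
boxTR [510.5 220.4  32. ]
guideTop0 [630.   276.57  44.  ]
guideTop1 [576.56 255.12  44.  ]
gb0 [606.02 337.81  44.  ]
gb1 [554.93 326.83  44.  ]
brushTop [564.22 205.42  41.  ]
brushBot [511.29 316.9   41.  ]
swTR [621.08 303.02  66.  ]
swBR [601.05 338.24  66.  ]
swTL [657.48 317.85  66.  ]
```

```bash
cat >> h.py <<'E'
def go(x,y,z,yaw=None):
    "tool-axis shift (m) and following twist (deg); yaw = world angle of tool x, mod 180 NOT applied"
    s=telemetry.sense(); Rm=R.from_quat(s['ee_rot']).as_matrix(); d=Rm.T@(np.array([x,y,z])-s['eef_pos'])
    y0=np.degrees(np.arctan2(Rm[1,0],Rm[0,0])); n=int(np.ceil(np.linalg.norm(d)/60)) or 1
    tw=0 if yaw is None else -((yaw-y0+180)%360-180)
    print('pos',s['eef_pos'],'yaw',y0,'t',s['t'],'j',np.degrees(s['joint_pos']).round(0),'w',s['gripper_width'],'F',s['contact_force'])
    print('shift mm',d,'rows',n,'per row',(d/n).round(1),'twist',round(tw,1))
E
python3 -m inch '[[1,[0.049,0.0207,0],0],[1,[0.049,0.0207,0],0],[1,[0.049,0.0207,0],0],[1,[0.049,0.0207,0],0],[1,[0.049,0.0207,0],0],[1,[0.049,0.0207,0],0],[1,[0.049,0.0207,0],0],[1,[0.049,0.0207,0],0],[1,[0,0,0],9.8],[1,[0,0,0],9.8],[1,[0,0,0],9.8],[1,[0,0,0],9.8],[1,[0,0,0],9.8],[1,[0,0,0],0]]'
python3 - <<'E'
from h import *
go(530,290,232,-70)
s=telemetry.sense(); im=cams.snapshot('wrist'); C=cam('wrist',s); cv2.imwrite('pics/w1.png',im); np.save('pics/w1.npy',C[3])
# chute fit
from scipy.optimize import least_squares
A=cam('scene');B=cam('side')
sc=lambda u,v:(305+u/3.5-.36,115+v/3.5-.36); sd=lambda u,v:(275+(u-430)/3.5-.36,126+v/3.5-.36)
obs=[((-75,30.5,248),(140,33),(541,55)),((0,-30.5,197),(262,107),(650,102)),((-165,33.5,0),(35,315),(468,325)),((-165,-33.5,0),(62,360),(512,360)),(('b',-1),(60,392),(515,383)),(('b',1),(10,313),(443,332))]
def res(p):
    x,y,t,h,bx,w=p;c,s_=np.cos(t),np.sin(t);r=[]
    for P,a,b in obs:
        if P[0]=='b':P=(bx,w*P[1],3)
        elif P[0]==-165:P=(P[0],P[1],h)
        W=np.array([x+c*P[0]-s_*P[1],y+s_*P[0]+c*P[1],P[2]])
        r+=list(proj(A,W)[0]-sc(*a))+list(proj(B,W)[0]-sd(*b))
    return np.array(r)
q=least_squares(res,[570,-331,np.radians(-130.7),15,-180,49],loss='soft_l1');print(q.x,np.degrees(q.x[2]));print(res(q.x).reshape(-1,4))
E
```

```text
t: 1.9
eef_pos: [529.3, 290.2, 233.2]
ee_rot: [0.821, -0.571, -0.0, 0.0]
contact_force: [-0.5, 0.4, 0.2]
gripper_width: 87.3
pos [529.31 290.22 233.18] yaw -69.67855896096988 t 1.9 j [ 44.  20.  -3.  -0. -67. -24.] w 87.28733577827673 F [-0.55  0.41  0.23]
shift mm [ 0.45 -0.57  1.18] rows 1 per row [ 0.5 -0.6  1.2] twist 0.3
[ 573.91 -346.37   -2.25   15.14 -175.38   49.1 ] -128.6354572114655
[[ 0.18 -0.91 -1.38 -0.6 ]
 [ 1.98  0.73  0.55  0.5 ]
 [-1.18 -1.11 -2.5   0.19]
 [ 1.04  0.68 -0.13  0.05]
 [ 0.55 -0.51  0.04  0.58]
 [ 0.51  0.46 -1.18  0.54]]
```

View pics/w1.png

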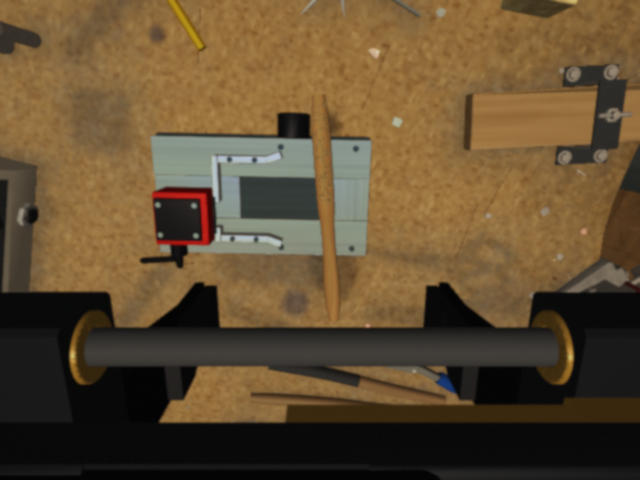

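Run:
```python
from h import *
C=list(cam('wrist'));C[3]=np.load('pics/w1.npy')
for n,u,v,z in [('TL',152,135,32),('TR',371,139,32),('BR',365,254,32),('brA',318,97,38),('brB',334,318,38),('br mid',326,207,38),('stopT',218,178,32),('stopB',221,228,44),('gT0',232,163,44),('gT1',262,163,44),('gB0',232,236,44),('gB1',262,236,44)]: print(n,px(C,u,v,z))
a=px(C,318,97,38)-px(C,334,318,38);print(np.degrees(np.arctan2(a[1],a[0])),np.linalg.norm(a))
```

```text
TL [681.72 276.23  32.  ]
TR [512.6  216.99  32.  ]
BR [480.33 310.25  32.  ]
brA [564.41 201.83  38.  ]
brB [485.24 374.92  38.  ]
br mid [527.84 281.71  38.  ]
stopT [621.13 291.13  32.  ]
stopB [604.61 327.97  44.  ]
gT0 [611.73 273.28  44.  ]
gT1 [589.11 264.91  44.  ]
gB0 [593.92 331.41  44.  ]
gB1 [570.21 322.63  44.  ]
-65.42006280508873 190.3384353067575
```

```bash
python3 -m inch '[[0.1,[0.0015,0.005,0.05],0],[0.1,[0,0,0.05],-4.3],[0.1,[0,0,0.05],0],[0.1,[0,0,0.035],0],[0.1,[0,0,0.003],0],[-1,[0,0,0],0],[-1,[0,0,0],0],[-1,[0,0,0],0],[-1,[0,0,0],0]]'; python3 -c "
from h import *
go(530,0,150,-90)"
```

```text
t: 3.08
eef_pos: [525.4, 287.3, 46.0]
ee_rot: [0.841, -0.541, 0.0, -0.0]
contact_force: [1.3, 0.1, -0.2]
gripper_width: 15.5
pos [525.4  287.32  46.02] yaw -65.47827095504955 t 3.075 j [ 44.  30. -16.  -0. -43. -20.] w 15.532643387620613 F [ 1.29  0.09 -0.25]
shift mm [ 263.28  114.99 -104.13] rows 6 per row [ 43.9  19.2 -17.4] twist 24.5
```

```bash
python3 -m inch '[[-1,[0,0,-0.04],0],[-1,[0,0,-0.04],0],[-1,[0.0527,0.023,0],0],[-1,[0.0527,0.023,0],0],[-1,[0.0527,0.023,0],0],[-1,[0.0527,0.023,0],0],[-1,[0.0527,0.023,0],0],[-1,[0,0,0],8.2],[-1,[0,0,0],8.2],[-1,[0,0,0],8.2],[-1,[0,0,0],0]]'; python3 -c "
from h import *
go(530,0,15,-90)"
```

```text
t: 4.45
eef_pos: [529.9, -0.3, 125.6]
ee_rot: [-0.707, 0.707, 0.0, 0.0]
contact_force: [-0.1, 0.4, 0.2]
gripper_width: 13.3
pos [529.87  -0.34 125.65] yaw -90.00185098574231 t 4.45 j [ 18.  19. -21.  -0. -50. -18.] w 13.311509115572349 F [-0.14  0.38  0.16]
shift mm [ -0.32  -0.12 110.65] rows 2 per row [-0.2 -0.1 55.3] twist -0.0
```

```bash
python3 -m inch '[[-1,[0,0,0.055],0],[-1,[0,0,0.045],0],[-1,[0,0,0.0105],0],[-1,[0,0,0],0],[0,[0,0,0],0],[0,[0,0,0],0],[0,[0,0,-0.06],0],[0.5,[0,0,-0.06],0],[1,[0,0,-0.06],0]]'; python3 -c "
from h import *
go(679,-14.7,180,-70)"
```

```text
t: 5.58
eef_pos: [529.9, -0.3, 197.6]
ee_rot: [-0.707, 0.707, -0.0, 0.0]
contact_force: [0.5, 1.2, -0.3]
gripper_width: 55.1
pos [529.87  -0.32 197.57] yaw -90.05872841531628 t 5.575 j [ 18.  15. -16.   0. -59. -18.] w 55.122487553251105 F [ 0.47  1.18 -0.29]
shift mm [  14.23 -149.13   17.71] rows 3 per row [  4.7 -49.7   5.9] twist -20.1
```

```bash
python3 -m inch '[[1,[0.0047,-0.0497,0.006],0],[1,[0.0047,-0.0497,0.006],0],[1,[0.0047,-0.0497,0.006],0],[1,[0,0,0],-10],[1,[0,0,0],-10],[1,[0,0,0],0]]'
python3 - <<'E'
from h import *
go(679,-14.7,14.5,-70)
s=telemetry.sense(); im=cams.snapshot('wrist'); C=cam('wrist',s); np.save('pics/w2.npy',C[3])
cv2.imwrite('pics/w2.png',im)
E
```

```text
t: 6.32
eef_pos: [679.1, -14.6, 177.2]
ee_rot: [0.818, -0.575, 0.0, -0.0]
contact_force: [0.6, -0.5, -0.1]
gripper_width: 87.1
pos [679.13 -14.65 177.2 ] yaw -70.19376572332034 t 6.325 j [ 12.  30.   4.   0. -65.   7.] w 87.14758216110879 F [ 0.61 -0.52 -0.12]
shift mm [ -0.     0.17 162.7 ] rows 3 per row [-0.   0.1 54.2] twist -0.2
```

View pics/w2.png

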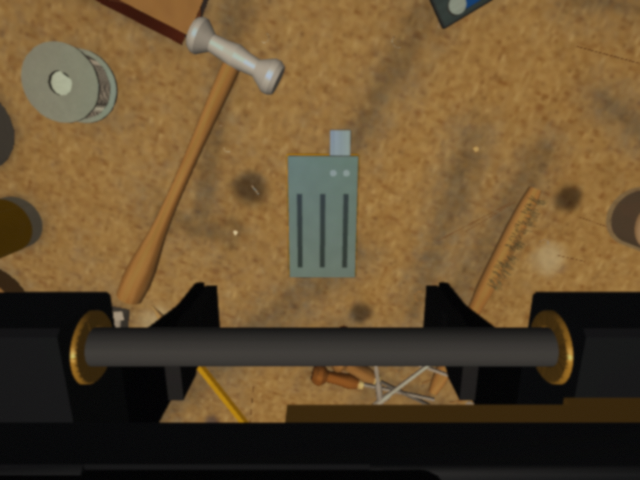

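Run:
```python
from h import *
C=list(cam('wrist'));C[3]=np.load('pics/w2.npy')
P=np.array([px(C,u,v,8) for u,v in[(288,155),(357,155),(356,276),(290,277)]]);print(P,P.mean(0))
m=P[:2].mean(0)-P[2:].mean(0);print(np.degrees(np.arctan2(m[1],m[0])),np.linalg.norm(m)); c=P.mean(0); go(c[0],c[1],14.5,-70)
```

```text
[[720.18 -55.29   8.  ]
 [671.32 -72.89   8.  ]
 [637.19  17.67   8.  ]
 [687.52  36.75   8.  ]] [679.05 -18.44   8.  ]
-69.90880422128576 97.21548420303948
pos [679.04 -14.6  177.36] yaw -70.24873050544892 t 6.375 j [ 12.  30.   4.  -0. -65.   7.] w 86.81898616513573 F [ 0.63 -1.   -0.49]
shift mm [  3.61   1.34 162.86] rows 3 per row [ 1.2  0.4 54.3] twist -0.2
```

```bash
python3 -m inch '[[1,[0.0025,0.001,0.055],0],[1,[0,0,0.055],0],[1,[0,0,0.04],0],[1,[0,0,0.0128],0],[1,[0,0,0],0],[-1,[0,0,0],0],[-1,[0,0,0],0],[-1,[0,0,0],0],[-1,[0,0,-0.05],0],[-1,[0,0,-0.0625],0],[-1,[0,0,-0.0625],0],[-1,[0,0,-0.0625],0],[-1,[0,0,-0.0625],0]]'; python3 -c "
from h import *
go(620,-280,330,51)"
```

```text
t: 8.0
eef_pos: [678.5, -17.3, 317.0]
ee_rot: [0.819, -0.574, 0.0, -0.0]
contact_force: [1.2, -0.5, 0.1]
gripper_width: 15.1
pos [678.5  -17.3  316.98] yaw -70.09400105363059 t 8.0 j [ 12.  25.  17.  -0. -82.   8.] w 15.070089982319137 F [ 1.16 -0.49  0.06]
shift mm [227.09 144.43 -13.15] rows 5 per row [45.4 28.9 -2.6] twist -121.1
```

Run:
```python
from h import *
s=telemetry.sense(); im=cams.snapshot('wrist'); C=cam('wrist',s); np.save('pics/w3.npy',C[3])
cv2.imwrite('pics/w3.png',im); print(s['gripper_width'],s['eef_pos'])
```

```text
15.070089982319137 [678.5  -17.3  316.98]
```

View pics/w3.png

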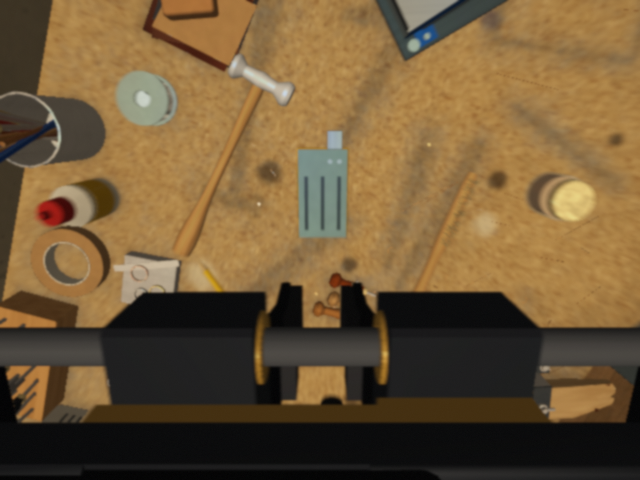

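Run:
```python
from h import *
C=list(cam('wrist'));C[3]=np.load('pics/w3.npy')
P=np.array([px(C,u,v,8) for u,v in[(298.5,150),(347,150),(347,238),(299,238)]]);print(P.mean(0))
m=P[:2].mean(0)-P[2:].mean(0);print(np.degrees(np.arctan2(m[1],m[0])),np.linalg.norm(m)); c=P.mean(0); go(c[0],c[1],13,-70)
```

```text
[676.63 -16.74   8.  ]
-69.86854573925682 98.27492726867395
pos [681.81 -18.21 328.08] yaw -70.05891555177533 t 8.05 j [ 12.  25.  18.   0. -82.   8.] w 10.853535558773427 F [ 1.35 -2.15  9.26]
shift mm [ -5.57   9.86 314.92] rows 6 per row [-0.9  1.6 52.5] twist -0.1
```

```bash
python3 -m inch '[[1,[0,0,0.0],0],[1,[0,0,0.06],0],[1,[0,0,0.06],0],[1,[0,0,0.06],0],[1,[0,0,0.06],0],[1,[0,0,0.04],0],[1,[0,0,0.021],0],[1,[0,0,0],0]]'; python3 -c "
from h import *
go(678.5,-17,13.5,-70)"
```

```text
t: 9.05
eef_pos: [677.0, -17.6, 12.1]
ee_rot: [0.819, -0.574, -0.001, 0.002]
contact_force: [0.6, 0.3, -0.2]
gripper_width: 82.4
pos [676.98 -17.59  12.06] yaw -70.08310968259636 t 9.05 j [ 12.  39.  -5.  -0. -46.   8.] w 82.36507078255613 F [ 0.57  0.34 -0.17]
shift mm [-0.04 -1.62 -1.45] rows 1 per row [-0.  -1.6 -1.5] twist -0.1
```

```bash
python3 -m inch '[[1,[0,-0.0015,-0.002],0],[-1,[0,0,0],0],[-1,[0,0,0],0],[-1,[0,0,0],0],[-1,[0,0,0],0],[-1,[0,0,0],0],[-1,[0,0,0],0]]'
```

```text
t: 9.93
eef_pos: [680.2, -16.8, 15.1]
ee_rot: [0.819, -0.574, -0.0, 0.0]
contact_force: [-0.1, -0.1, -0.4]
gripper_width: 54.7
```

```bash
python3 -m inch '[[-1,[0,0,-0.06],0],[-1,[0,0,-0.06],0],[-1,[0,0,-0.06],0],[-1,[0,0,-0.06],0],[-1,[0,0,-0.06],0],[-1,[0,0,-0.025],0],[-1,[0,0,0],0],[-1,[0,0,0],0]]'; python3 -c "
from h import *
go(547,-371,340,51)
C=cam('scene');
for u,v,z in [(275,195,0),(322,145,0),(270,83,150),(220,125,150)]:print(px(C,u,v,z))
"
```

```text
t: 10.92
eef_pos: [679.6, -16.5, 337.5]
ee_rot: [0.819, -0.574, -0.002, 0.001]
contact_force: [-0.1, 0.2, -2.1]
gripper_width: 54.9
pos [679.58 -16.5  337.55] yaw -70.09142787589575 t 10.925 j [ 12.  25.  20.  -0. -85.   8.] w 54.877578096186426 F [-0.06  0.24 -2.05]
shift mm [288.16 245.38  -1.99] rows 7 per row [41.2 35.1 -0.3] twist -121.1
[ 829.68 -237.68    0.  ]
[ 823.63 -528.3     0.  ]
[1034.91 -571.63  150.  ]
[1029.43 -287.51  150.  ]
```

```bash
python3 -m inch '[[-1,[0.0412,0.0351,0],0],[-1,[0.0412,0.0351,0],0],[-1,[0.0412,0.0351,0],0],[-1,[0.0412,0.0351,0],0],[-1,[0.0412,0.0351,0],0],[-1,[0.0412,0.0351,0],0],[-1,[0.0412,0.0351,0],0],[-1,[0,0,0],-10.1],[-1,[0,0,0],-10.1],[-1,[0,0,0],-10.1],[-1,[0,0,0],-10.1],[-1,[0,0,0],-10.1],[-1,[0,0,0],-10.1],[-1,[0,0,0],-10.1],[-1,[0,0,0],-10.1],[-1,[0,0,0],-10.1],[-1,[0,0,0],-10.1],[-1,[0,0,0],-10.1],[-1,[0,0,0],-10.0]]'; python3 -m inch '[[-1,[0,0,0],0],[-1,[0,0,0],0]]'
python3 - <<'E'
from h import *
go(547,-371,340,51)
s=telemetry.sense(); im=cams.snapshot('wrist'); C=cam('wrist',s); np.save('pics/w4.npy',C[3])
cv2.imwrite('pics/w4.png',im)
E
```

```text
t: 13.3
eef_pos: [547.1, -371.2, 337.0]
ee_rot: [0.901, 0.433, -0.002, -0.002]
contact_force: [0.2, 0.5, -0.7]
gripper_width: 55.4
t: 13.55
eef_pos: [547.4, -371.4, 338.8]
ee_rot: [0.903, 0.429, -0.001, -0.001]
contact_force: [0.5, 0.6, -1.7]
gripper_width: 55.3
pos [ 547.4  -371.43  338.78] yaw 50.86927812051765 t 13.55 j [-20.  23.  17.  -0. -84. 161.] w 55.28641035803485 F [ 0.47  0.58 -1.73]
shift mm [ 0.08 -0.58 -1.22] rows 1 per row [ 0.1 -0.6 -1.2] twist -0.1
```

View pics/w4.png

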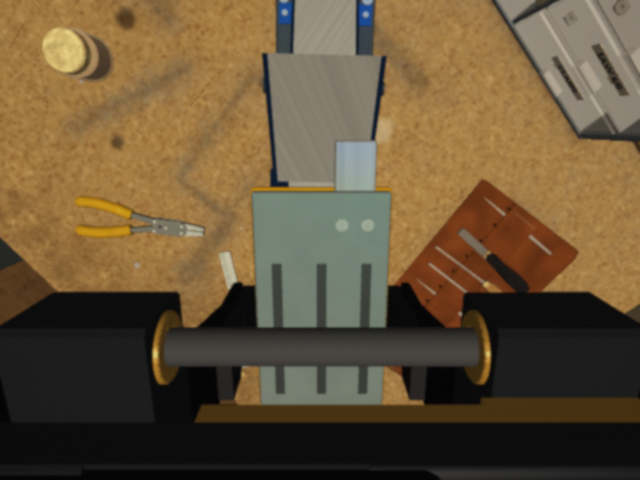

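Run:
```python
from h import *
C=list(cam('wrist'));C[3]=np.load('pics/w4.npy')
tl=px(C,270,55,248);tr=px(C,379.5,56.5,248);ll=px(C,277,184,197)
print(tl,tr,np.linalg.norm(tl-tr),ll)
v=(tr-tl)  # chute -y?..
print('angle y', np.degrees(np.arctan2(v[1],v[0])))
e=ll-tl; print('edge', np.degrees(np.arctan2(e[1],e[0])),np.hypot(*e[:2]))
# model overlay candidates
from scipy.optimize import least_squares
obs=[((-75,30.5,248),(379.5,56.5)),((-75,-30.5,248),(270,55)),((0,-30.5,197),(277,184))]
ob2=[(-120,33.5),(-120,-33.5)]
def res(p):
    x,y,t=p;c,s=np.cos(t),np.sin(t)
    return np.concatenate([proj(C,[x+c*P[0]-s*P[1],y+s*P[0]+c*P[1],P[2]])[0]-q for P,q in obs])
for k in(1,):
    q=least_squares(res,[572,-340,np.radians(-129)]);print(q.x,np.degrees(q.x[2]),res(q.x))
x,y,t=q.x;c,s=np.cos(t),np.sin(t)
W=lambda X,Y,Z:[x+c*X-s*Y,y+s*X+c*Y,Z]
print('intake',W(-40,0,0),'outlet',W(-165+50*np.cos(np.radians(24)),0,0))
for X,Y,Z in[(0,30.5,197),(-10,30.5,217),(-10,-30.5,217),(-165,33.5,15),(-165,-33.5,15),(-96,33.5,46),(-96,-33.5,46),(0,0,197)]:
    print((X,Y,Z),proj(C,W(X,Y,Z))[0],proj(cam('scene'),W(X,Y,Z))[0])
# held cover corners, tool axes
print('cover edges at z~329', [px(C,u,v,329) for u,v in[(253,192),(390,192)]])
```

```text
[ 595.14 -269.12  248.  ] [ 640.04 -306.62  248.  ] 58.5084649706418 [ 544.43 -325.59  197.  ]
angle y -39.86942071257696
edge -131.9216756378761 75.90455825206881
[ 568.79 -345.14   -2.27] -130.2892776746017 [ 1.92  0.97 -2.7   0.    1.02 -1.18]
intake [np.float64(594.6540650392033), np.float64(-314.6282896032567), 0] outlet [np.float64(645.9478719349597), np.float64(-254.12175762895725), 0]
(0, 30.5, 197) [365.06 184.59] [371.86 134.62]
(-10, 30.5, 217) [368.9  173.41] [368.94 128.73]
(-10, -30.5, 217) [274.78 171.48] [380.02 140.86]
(-165, 33.5, 15) [357.97  -2.54] [314.54 203.25]
(-165, -33.5, 15) [291.95  -4.  ] [323.84 218.07]
(-96, 33.5, 46) [357.53  66.49] [337.12 188.43]
(-96, -33.5, 46) [289.69  65.03] [347.23 202.78]
(0, 0, 197) [321.56 183.7 ] [377.28 140.6 ]
cover edges at z~329 [array([ 557.52, -317.09,  329.  ]), array([ 598.58, -350.49,  329.  ])]
```

```bash
python3 -c "
from h import *
go(595.6,-312.7,338,49.8)"
```

```text
pos [ 547.48 -371.48  339.17] yaw 50.89842577984723 t 13.6 j [-20.  23.  17.  -0. -84. 161.] w 55.22320445297244 F [-0.08 -0.93 -1.74]
shift mm [75.97  0.27  1.14] rows 2 per row [38.   0.1  0.6] twist 1.1
```

```bash
python3 -m inch '[[-1,[0.038,0.0001,0],0],[-1,[0.038,0.0001,0],0],[-1,[0,0,0.03],1.1],[-1,[0,0,0.03],0],[-1,[0,0,0],0],[-1,[0,0,0],0],[-1,[0,0,0],0]]'; python3 -c "
from h import *
go(595.6,-312.7,265,49.8)"
```

```text
t: 14.48
eef_pos: [596.2, -313.1, 282.2]
ee_rot: [0.907, 0.422, 0.001, 0.001]
contact_force: [-0.3, -0.2, -2.2]
gripper_width: 55.3
pos [ 596.17 -313.11  282.22] yaw 49.8886303489223 t 14.475 j [-14.  25.  13.   0. -77. 154.] w 55.302426731355915 F [-0.34 -0.21 -2.19]
shift mm [-0.07 -0.76 17.22] rows 1 per row [-0.1 -0.8 17.2] twist 0.1
```

```bash
python3 -m inch '[[-1,[0,-0.0007,0.012],0],[-1,[0,0,0.005],0],[-1,[0,0,0.002],0],[-1,[0,0,0.002],0],[-1,[0,0,0],0]]';python3 -m inch '[[-1,[0,0,0.003],0],[-1,[0,0,0.003],0],[-1,[0,0,0],0]]'
```

```text
t: 15.1
eef_pos: [595.3, -312.5, 260.0]
ee_rot: [0.907, 0.422, 0.0, 0.001]
contact_force: [0.1, 0.4, 1.3]
gripper_width: 55.1
t: 15.48
eef_pos: [594.9, -312.1, 252.7]
ee_rot: [0.907, 0.422, -0.0, -0.0]
contact_force: [-0.1, -0.1, 0.6]
gripper_width: 55.4
```

```bash
python3 -m inch '[[-1,[0,0,0.003],0],[-1,[0,0,0.003],0],[-1,[0,0,0.002],0],[-1,[0,0,0],0],[-1,[0,0,0],0]]'
python3 - <<'E'
from h import *
go(595.6,-312.7,244,49.8)
a=cams.snapshot('scene');b=cams.snapshot('side')
cv2.imwrite('pics/m2.png',np.hstack([crop(a,300,90,433,190,3),crop(b,270,100,403,200,3)]))
E
```

```text
t: 16.1
eef_pos: [594.7, -312.2, 244.8]
ee_rot: [0.907, 0.422, -0.0, -0.0]
contact_force: [-1.3, -1.1, -0.1]
gripper_width: 54.9
pos [ 594.73 -312.16  244.82] yaw 49.904801878008016 t 16.1 j [-14.  26.   9.  -0. -73. 154.] w 54.913628680503436 F [-1.32 -1.14 -0.08]
shift mm [0.15 1.02 0.82] rows 1 per row [0.2 1.  0.8] twist 0.1
```

View pics/m2.png

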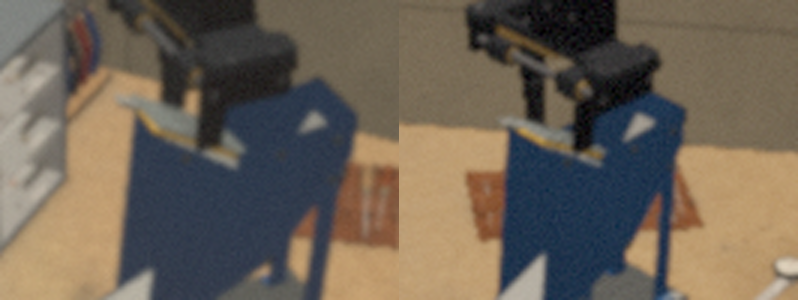

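```bash
python3 -m inch '[[1,[0,0,0],0],[1,[0,0,0],0],[1,[0,0,0],0],[1,[0,0,0],0],[1,[0,0,-0.03],0],[1,[0,0,-0.05],0],[1,[0,0,0],10.5],[1,[0,0,0],10.5],[1,[0,0,0],10.5],[1,[0,0,0],10.5],[1,[0,0,0],10.5],[1,[0,0,0],10.5],[1,[0,0,0],10.5],[1,[0,0,0],10.5],[1,[0,0,0],10.5],[1,[0,0,0],10.5],[1,[0,0,0],10.5],[1,[0,0,0],10.5],[1,[0,0,0],10.5],[1,[0,0,0],10.5]]'
python3 - <<'E'
from h import *
go(653,-246,330,-130.2)
a=cams.snapshot('scene');b=cams.snapshot('side')
cv2.imwrite('pics/m3.png',np.hstack([crop(a,300,110,433,260,3),crop(b,265,120,398,270,3)]))
E
```

```text
t: 18.7
eef_pos: [595.1, -312.1, 325.3]
ee_rot: [-0.66, 0.751, -0.0, 0.0]
contact_force: [0.0, 0.0, -0.6]
gripper_width: 86.9
pos [ 595.08 -312.13  325.27] yaw -97.43222797217308 t 18.7 j [-14.  25.  17.  -0. -83.   6.] w 86.90593298125481 F [ 0.05  0.04 -0.57]
shift mm [-73.07 -48.88  -4.72] rows 2 per row [-36.5 -24.4  -2.4] twist 32.8
```

View pics/m3.png

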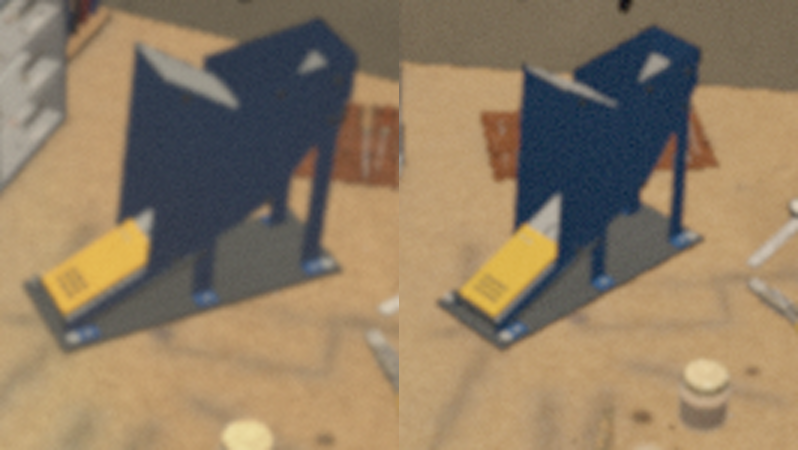

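```bash
python3 -m inch '[[1,[-0.041,-0.0277,0],0],[1,[-0.041,-0.0277,0],0],[1,[0,0,0],10.5],[1,[0,0,0],10.5],[1,[0,0,0],10.5],[1,[0,0,0],1.3],[1,[0,0,0],0],[1,[0,0,0],0]]'
python3 - <<'E'
from h import *
go(659.6,-238,330,-130.2)
s=telemetry.sense(); im=cams.snapshot('wrist'); C=cam('wrist',s); np.save('pics/w5.npy',C[3])
b=cams.snapshot('side');c=cams.snapshot('scene')
o=np.zeros((560,800,3),np.uint8)
o[:560,:400]=crop(im,220,100,420,380,2); o[:280,400:]=crop(b,220,60,420,200,2);o[280:,400:]=crop(c,250,30,450,170,2)
cv2.imwrite('pics/m4.png',o)
E
```

```text
t: 19.8
eef_pos: [660.2, -237.7, 325.3]
ee_rot: [-0.424, 0.905, -0.0, 0.0]
contact_force: [-0.4, -0.7, -0.2]
gripper_width: 87.2
pos [ 660.15 -237.68  325.27] yaw -129.76622268686964 t 19.8 j [ -7.  28.  22.   0. -85. -33.] w 87.16165759589111 F [-0.44 -0.74 -0.16]
shift mm [ 0.6   0.22 -4.73] rows 1 per row [ 0.6  0.2 -4.7] twist 0.4
```

View pics/m4.png

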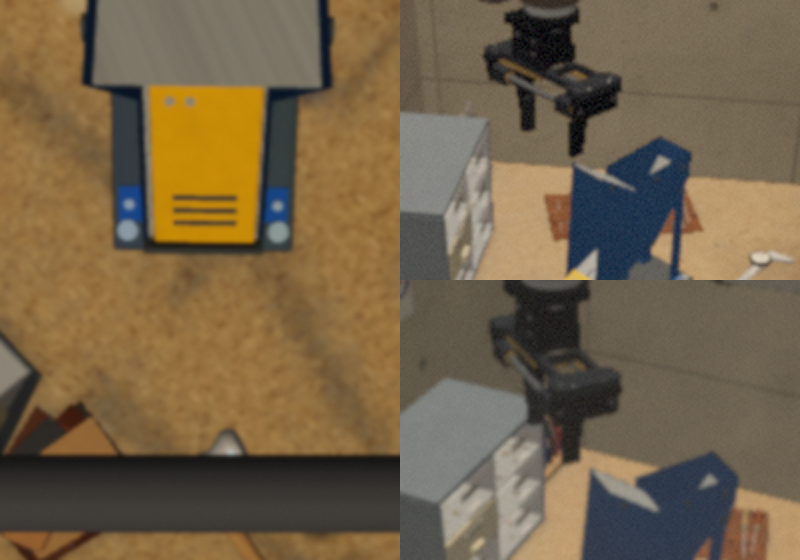

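Run:
```python
from h import *
x,y,t=569.,-345.2,np.radians(-130.2);c,s=np.cos(t),np.sin(t)
W=lambda X,Y,Z:[x+c*X-s*Y,y+s*X+c*Y,Z]
A=cam('scene');B=cam('side')
print('intake pred/obs', proj(A,W(-75,30.5,248))[0],(344.6,124.1),proj(B,W(-75,30.5,248))[0],(306.4,141.4))
print('lip', proj(A,W(0,-30.5,197))[0],(379.5,145.2),proj(B,W(0,-30.5,197))[0],(337.5,154.8))
for h in(5,10,15,20,25):
    print(h,proj(A,W(-168,28,h+7.3))[0],(313.7,199.7),proj(A,W(-168,-28,h+7.3))[0],(322.4,213.7),proj(B,W(-168,28,h+7.3))[0],(285.7,216.3),proj(B,W(-168,-28,h+7.3))[0],(297.3,225.7))
C=list(cam('wrist'));C[3]=np.load('pics/w5.npy')
for h in(10,15,20): print(h,proj(C,W(-168,28,h+7.3))[0],(295,220),proj(C,W(-168,-28,h+7.3))[0],(349,221.3), px(C,322,220.5,h+7.3), px(C,323.2,142.5,h+40))
print(px(C,283,224,0),px(C,366,224,0))
```

```text
intake pred/obs [346.36 123.38] (344.6, 124.1) [306.35 140.73] (306.4, 141.4)
lip [382.83 146.74] (379.5, 145.2) [339.48 155.7 ] (337.5, 154.8)
5 [314.27 205.46] (313.7, 199.7) [322.04 217.86] (322.4, 213.7) [284.22 220.23] (285.7, 216.3) [296.3  228.69] (297.3, 225.7)
10 [314.23 204.11] (313.7, 199.7) [322.02 216.51] (322.4, 213.7) [284.17 218.9 ] (285.7, 216.3) [296.28 227.36] (297.3, 225.7)
15 [314.19 202.74] (313.7, 199.7) [322.   215.14] (322.4, 213.7) [284.12 217.58] (285.7, 216.3) [296.25 226.02] (297.3, 225.7)
20 [314.15 201.37] (313.7, 199.7) [321.98 213.76] (322.4, 213.7) [284.07 216.25] (285.7, 216.3) [296.22 224.68] (297.3, 225.7)
25 [314.11 199.99] (313.7, 199.7) [321.96 212.38] (322.4, 213.7) [284.02 214.91] (285.7, 216.3) [296.2  223.33] (297.3, 225.7)
10 [296.41 217.9 ] (295, 220) [346.21 218.27] (349, 221.3) [ 678.62 -214.24   17.3 ] [ 622.21 -280.3    50.  ]
15 [296.15 218.86] (295, 220) [346.46 219.25] (349, 221.3) [ 677.9  -215.12   22.3 ] [ 622.09 -280.46   55.  ]
20 [295.88 219.85] (295, 220) [346.72 220.24] (349, 221.3) [ 677.17 -216.     27.3 ] [ 621.98 -280.63   60.  ]
[ 718.92 -237.2     0.  ] [ 644.17 -175.02    0.  ]
```

```bash
python3 -m inch '[[1,[0,0,0.05],0.4],[1,[0,0,0.06],0],[1,[0,0,0.06],0],[1,[0,0,0.05],0],[1,[0,0,0.035],0],[1,[0,0,0],0],[1,[0,0,0],0],[1,[0,0,0],0]]'; python3 -c "
from h import *
go(659.6,-238,46,-130.2)"
```

```text
t: 20.95
eef_pos: [661.6, -238.0, 72.9]
ee_rot: [-0.421, 0.907, -0.001, 0.002]
contact_force: [-0.4, 0.3, 0.7]
gripper_width: 87.0
pos [ 661.64 -237.96   72.94] yaw -130.2623493439746 t 20.95 j [ -7.  37.   2.   0. -54. -34.] w 87.01697371024784 F [-0.38  0.27  0.68]
shift mm [ 1.41  1.64 26.93] rows 1 per row [ 1.4  1.6 26.9] twist -0.1
```

```bash
python3 -m inch '[[1,[0.001,0.001,0.015],0],[1,[0,0,0.006],0],[1,[0,0,0.003],0],[1,[0,0,0],0],[1,[0,0,0],0]]';python3 -m inch '[[1,[0,0,0.002],0],[1,[0,0,0],0]]'
```

```text
t: 21.58
eef_pos: [659.0, -237.8, 46.5]
ee_rot: [-0.42, 0.907, -0.0, 0.0]
contact_force: [-1.0, -0.0, 0.5]
gripper_width: 87.2
t: 21.82
eef_pos: [658.7, -237.7, 44.2]
ee_rot: [-0.42, 0.907, 0.0, -0.0]
contact_force: [-0.2, 0.0, -0.1]
gripper_width: 86.5
```

Run:
```python
from h import *
go(659.6,-238,46,-130.2)
a=cams.snapshot('scene');b=cams.snapshot('side')
cv2.imwrite('pics/m5.png',np.hstack([crop(a,290,140,370,240,5),crop(b,255,150,335,250,5)]))
```

```text
pos [ 658.67 -237.71   44.19] yaw -130.28573498612656 t 21.825 j [ -7.  39.  -0.  -0. -51. -34.] w 86.54697878668084 F [-0.17  0.04 -0.06]
shift mm [-0.38 -0.89 -1.81] rows 1 per row [-0.4 -0.9 -1.8] twist -0.1
```

View pics/m5.png

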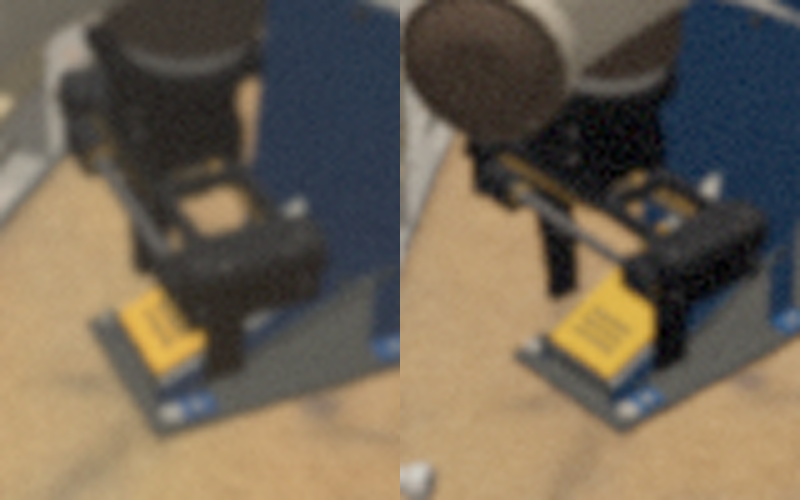

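```bash
python3 -m inch '[[1,[0,0,-0.0015],0],[-1,[0,0,0],0],[-1,[0,0,0],0],[-1,[0,0,0],0],[-1,[0,0,0],0],[-1,[0,0,0],0],[-1,[0,0,0],0]]'
```

```text
t: 22.8
eef_pos: [659.7, -237.7, 46.7]
ee_rot: [-0.421, 0.907, -0.001, 0.001]
contact_force: [0.9, 1.7, 5.8]
gripper_width: 55.4
```

```bash
python3 -m inch '[[-1,[0,0,-0.01],0],[-1,[0,0,-0.015],0],[-1,[-0.03,0,-0.01],0],[-1,[-0.05,0,-0.01],0],[-1,[-0.05,0,-0.03],0],[-1,[0,0,-0.05],0],[-1,[0,0,0],0],[-1,[0,0,0],0]]';  python3 - <<'E'
from h import *
go(613.4-75*.944,304.8-75*.331,170,19.4)
C=cams.snapshot('wrist');cv2.imwrite('pics/w6.png',C)
E
```

```text
t: 23.8
eef_pos: [741.9, -138.6, 170.4]
ee_rot: [-0.42, 0.908, 0.001, -0.0]
contact_force: [-0.3, 0.2, -2.6]
gripper_width: 55.0
pos [ 741.88 -138.62  170.38] yaw -130.3307297451315 t 23.8 j [  2.  37.  17.  -0. -70. -42.] w 55.04754471969275 F [-0.33  0.2  -2.55]
shift mm [-190.13  422.83    1.05] rows 8 per row [-23.8  52.9   0.1] twist -149.7
```

View pics/w6.png

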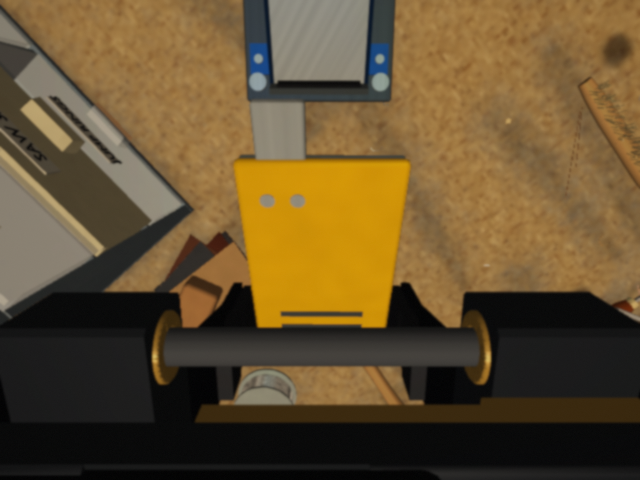

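```bash
python3 -m inch '[[-1,[-0.0212,0.049,0],0],[-1,[-0.0212,0.049,0],0],[-1,[-0.0212,0.049,0],0],[-1,[0,0,0],-10],[-1,[0,0,0],-10],[-1,[0,0,0],-10],[-1,[0,0,0],-10],[-1,[0,0,0],-10],[-1,[0,0,0],-10],[-1,[0,0,0.05],0],[-1,[0,0,0.05],0],[-1,[0,0,0.03],0],[-1,[0,0,0],0],[-1,[0,0,0],0]]'; python3 -m inch '[[-1,[0,0,0.01],0],[-1,[0,0,0.005],0],[-1,[0,0,0.004],0],[-1,[0,0,0],0],[-1,[0,0,0],0]]'
```

```text
t: 25.6
eef_pos: [672.5, 4.6, 41.6]
ee_rot: [0.818, -0.576, 0.001, -0.0]
contact_force: [-0.8, -0.0, -0.9]
gripper_width: 55.0
t: 26.22
eef_pos: [672.2, 5.0, 22.2]
ee_rot: [0.818, -0.576, 0.0, -0.0]
contact_force: [-0.6, 0.9, 1.0]
gripper_width: 55.3
```

```bash
python3 -m inch '[[-1,[0,0,0.003],0],[-1,[0,0,0.003],0],[-1,[0,0,0],0]]';python3 -m inch '[[-1,[0,0,0.0015],0],[-1,[0,0,0.0],0]]';python3 -m inch '[[-1,[0,0,0.001],0],[-1,[0,0,0],0]]'
```

```text
t: 26.6
eef_pos: [671.7, 5.1, 15.4]
ee_rot: [0.818, -0.576, -0.0, 0.0]
contact_force: [1.3, -0.5, 0.5]
gripper_width: 55.5
t: 26.85
eef_pos: [671.7, 5.0, 14.1]
ee_rot: [0.818, -0.576, -0.0, 0.0]
contact_force: [0.3, -1.3, -0.1]
gripper_width: 55.5
t: 27.1
eef_pos: [671.7, 4.9, 13.7]
ee_rot: [0.818, -0.576, 0.0, 0.0]
contact_force: [-1.0, -0.7, 4.2]
gripper_width: 55.5
```

```bash
python3 -m inch '[[0.4,[0,0,0],0],[0.4,[0,0,0],0],[0.4,[0,0,0],0],[-1,[0,0,0],0],[-1,[0,0,0],0],[-1,[0,0,0],0],[-1,[0,0,0],0],[-1,[0,0,-0.05],0],[-1,[0,0,-0.06],0],[-1,[0,0,-0.02],0],[-1,[0,0,0],0]]'; python3 -c "
from h import *
go(613.4-160*.943,304.8-160*.332,150,19.4)"
```

```text
t: 28.48
eef_pos: [672.6, 5.2, 145.3]
ee_rot: [0.818, -0.576, 0.001, -0.002]
contact_force: [-0.5, 0.2, -1.9]
gripper_width: 55.3
pos [672.55   5.21 145.32] yaw -70.29254451233965 t 28.475 j [ 14.  30.   1.  -0. -60.   6.] w 55.28634710442699 F [-0.54  0.19 -1.92]
shift mm [-302.86  114.59   -5.24] rows 6 per row [-50.5  19.1  -0.9] twist -89.7
```

```bash
python3 -m inch '[[-1,[-0.0505,0.0191,0],0],[-1,[-0.0505,0.0191,0],0],[-1,[-0.0505,0.0191,0],0],[-1,[-0.0505,0.0191,0],0],[-1,[-0.0505,0.0191,0],0],[-1,[-0.0505,0.0191,0],0],[-1,[0,0,0],-9.97],[-1,[0,0,0],-9.97],[-1,[0,0,0],-9.97],[-1,[0,0,0],-9.97],[-1,[0,0,0],-9.97],[-1,[0,0,0],-9.97],[-1,[0,0,0],-9.97],[-1,[0,0,0],-9.97],[-1,[0,0,0],-9.97],[-1,[0,0,0.03],0],[-1,[0,0,0],0],[-1,[0,0,0],0]]';python3 - <<'E'
from h import *
go(613.4-160*.943,304.8-160*.332,46,19.4)
s=telemetry.sense(); im=cams.snapshot('wrist'); C=cam('wrist',s); np.save('pics/w7.npy',C[3])
cv2.imwrite('pics/w7.png',im)
E
```

```text
t: 30.72
eef_pos: [461.7, 251.4, 112.9]
ee_rot: [0.986, 0.169, -0.0, 0.001]
contact_force: [0.5, 0.2, -1.9]
gripper_width: 55.0
pos [461.67 251.38 112.91] yaw 19.455251575367786 t 30.725 j [ 46.  20. -23.   0. -48.  63.] w 55.026961761212796 F [ 0.49  0.23 -1.87]
shift mm [ 0.98 -0.06 66.91] rows 2 per row [ 0.5 -0.  33.5] twist 0.1
```

View pics/w7.png

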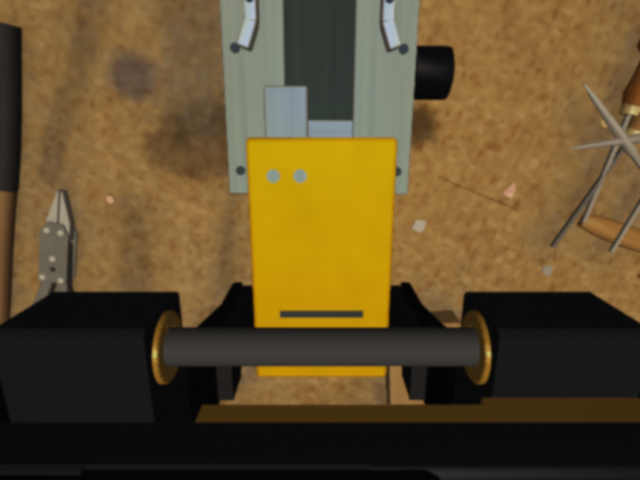

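Run:
```python
from h import *
C=list(cam('wrist'));C[3]=np.load('pics/w7.npy')
s=telemetry.sense();Rm=R.from_quat(s['ee_rot']).as_matrix()
T=lambda P:Rm.T@(P-[461.67,251.38,112.91])
for n,u,v,z in[('coverL',247,140,107.2),('coverR',396,140,107.2),('rearL',258,376,107.2),('rearR',388,376,107.2),('tipL',265,87,103),('tipR',307,87,103),('deckL',231,192,32),('deckR',408,192,32),('deckL2',221,0,32),('deckR2',418,0,32),('flL',253,47,40),('flR',388,50,40)]: print(n,T(px(C,u,v,z)))
```

```text
coverL [ 68.19 -26.91   5.73]
coverR [68.19 27.35  5.74]
rearL [-29.85 -26.9    5.7 ]
rearR [-29.9   28.67   5.7 ]
tipL [ 86.69 -20.22   9.94]
tipR [86.69 -5.03  9.94]
deckL [ 37.47 -50.08  80.91]
deckR [37.45 48.62 80.93]
deckL2 [133.11 -49.47  80.95]
deckR2 [133.14  48.21  80.96]
flL [110.39 -33.36  72.94]
flR [109.05  33.12  72.95]
```

```bash
python3 -m inch '[[-1,[0,-0.0012,0.04],0],[-1,[0,0,0.02],0],[-1,[0,0,0.006],0],[-1,[0,0,0],0],[-1,[0,0,0],0]]'; python3 -m inch '[[-1,[0.015,0,0],0],[-1,[0.015,0,0],0],[-1,[0.01,0,0],0],[-1,[0,0,0],0],[-1,[0,0,0],0]]'; python3 -c "
from h import *
go(613.4-69*.943,304.8-69*.332,46.7,19.4)"
```

```text
t: 31.4
eef_pos: [462.0, 253.4, 48.5]
ee_rot: [0.986, 0.169, 0.001, -0.001]
contact_force: [-0.4, -0.1, -1.2]
gripper_width: 55.1
t: 32.02
eef_pos: [498.7, 265.6, 46.9]
ee_rot: [0.986, 0.169, -0.001, 0.0]
contact_force: [0.0, -1.0, -1.7]
gripper_width: 55.3
pos [498.67 265.61  46.91] yaw 19.42019340584615 t 32.025 j [ 44.  28. -21.  -0. -41.  65.] w 55.318933215103634 F [ 0.05 -0.96 -1.72]
shift mm [52.25  1.15  0.15] rows 1 per row [52.2  1.2  0.2] twist 0.0
```

```bash
for i in 1 2; do :; done; python3 -m inch '[[-1,[0.006,0,0],0],[-1,[0.006,0,0],0],[-1,[0,0,0],0]]'; python3 -m inch '[[-1,[0.006,0,0],0],[-1,[0.006,0,0],0],[-1,[0,0,0],0]]'; python3 -m inch '[[-1,[0.006,0,0],0],[-1,[0.006,0,0],0],[-1,[0,0,0],0]]'
```

```text
t: 32.4
eef_pos: [510.9, 270.3, 47.3]
ee_rot: [0.986, 0.169, 0.0, -0.0]
contact_force: [-0.6, -0.4, -1.5]
gripper_width: 55.3
t: 32.78
eef_pos: [522.2, 274.3, 47.2]
ee_rot: [0.986, 0.169, 0.0, -0.0]
contact_force: [-0.1, 0.4, -2.1]
gripper_width: 55.7
t: 33.15
eef_pos: [533.5, 278.3, 47.2]
ee_rot: [0.986, 0.169, 0.0, -0.0]
contact_force: [0.4, -0.4, -1.0]
gripper_width: 55.3
```

```bash
python3 -m inch '[[-1,[0.005,0,0],0],[-1,[0.005,0,0],0],[-1,[0,0,0],0]]'; python3 -m inch '[[-1,[0.003,0,0],0],[-1,[0,0,0],0],[-1,[0,0,0],0]]'; python3 -m inch '[[-1,[0.002,0,0],0],[-1,[0,0,0],0],[-1,[0,0,0],0]]'
```

```text
t: 33.52
eef_pos: [542.8, 281.5, 47.2]
ee_rot: [0.986, 0.169, 0.0, -0.0]
contact_force: [0.3, 0.3, -1.1]
gripper_width: 55.4
t: 33.9
eef_pos: [545.1, 282.3, 47.2]
ee_rot: [0.986, 0.169, -0.0, 0.0]
contact_force: [-0.7, 0.8, -1.5]
gripper_width: 55.3
t: 34.28
eef_pos: [547.1, 283.0, 47.3]
ee_rot: [0.986, 0.169, -0.0, 0.0]
contact_force: [-0.7, -0.0, -2.2]
gripper_width: 55.6
```

```bash
python3 -m inch '[[-1,[0.0015,0,0],0],[-1,[0,0,0],0]]'; python3 -m inch '[[-1,[0.0015,0,0],0],[-1,[0,0,0],0]]';  python3 - <<'E'
from h import *
im=cams.snapshot('wrist');a=cams.snapshot('scene');b=cams.snapshot('side')
o=np.zeros((600,800,3),np.uint8);o[:600,:480]=crop(im,220,40,420,290,2.4);o[:300,480:]=crop(a,180,340,286,440,3)[:300,:318];o[300:,480:]=crop(b,240,320,346,420,3)[:300,:318]
cv2.imwrite('pics/m6.png',o)
E
```

```text
t: 34.52
eef_pos: [547.8, 283.1, 46.9]
ee_rot: [0.986, 0.169, -0.001, 0.0]
contact_force: [-2.9, -0.2, -0.1]
gripper_width: 55.3
t: 34.78
eef_pos: [547.9, 282.9, 46.4]
ee_rot: [0.986, 0.168, -0.002, 0.001]
contact_force: [-6.0, -1.0, -0.6]
gripper_width: 55.2Traceback (most recent call last):
  File "<stdin>", line 3, in <module>
ValueError: could not broadcast input array from shape (300,318,3) into shape (300,320,3)
```

```bash
python3 -m inch '[[-1,[-0.001,0,0.001],0],[-1,[0,0,0],0],[0.2,[0,0,0],0],[0.2,[0,0,0],0],[0.5,[0,0,0],0],[0.5,[0,0,0],0],[0.5,[0,0,-0.03],0],[0.5,[0,0,-0.04],0],[0.5,[0,0,0],0],[0.5,[0,0,0],0]]';  python3 - <<'E'
from h import *
go(548,283,46,19.4)
s=telemetry.sense();C=cam('wrist',s);np.save('pics/w8.npy',C[3])
im=cams.snapshot('wrist');a=cams.snapshot('scene');b=cams.snapshot('side')
cv2.imwrite('pics/w8.png',im)
o=np.zeros((600,800,3),np.uint8);o[:600,:480]=crop(im,220,40,420,290,2.4);o[:300,480:798]=crop(a,180,340,286,440,3)[:300,:318];o[300:,480:798]=crop(b,240,320,346,420,3)[:300,:318]
cv2.imwrite('pics/m6.png',o)
E
```

```text
t: 36.17
eef_pos: [549.4, 283.9, 116.6]
ee_rot: [0.986, 0.169, 0.001, -0.0]
contact_force: [-1.1, -0.6, -0.5]
gripper_width: 65.2
pos [549.36 283.88 116.55] yaw 19.432321595143257 t 36.175 j [ 42.  27.  -9.  -0. -53.  67.] w 65.15436407823053 F [-1.11 -0.64 -0.53]
shift mm [-1.69  0.43 70.55] rows 2 per row [-0.8  0.2 35.3] twist 0.0
```

View pics/m6.png

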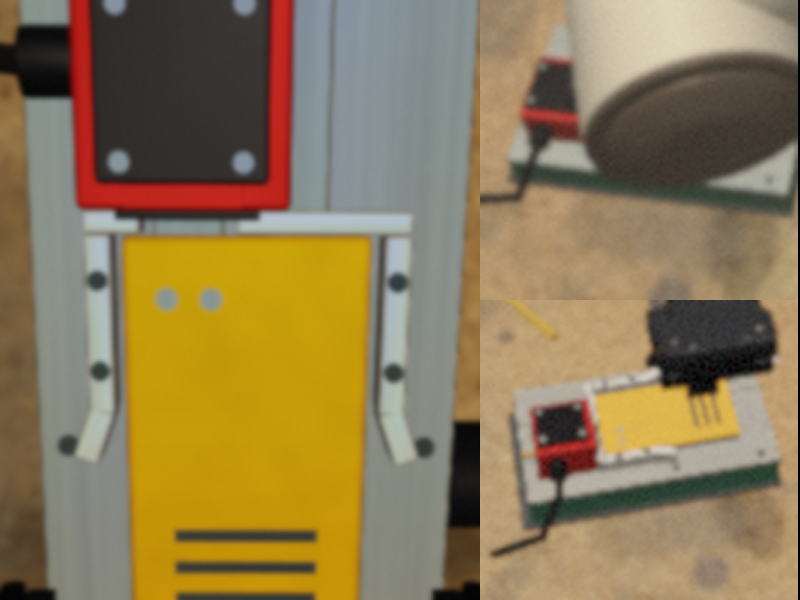

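Run:
```python
from h import *
C=list(cam('wrist'));C[3]=np.load('pics/w8.npy')
d=np.array([.943,.332,0]);v=np.array([-.332,.943,0])
O=np.array([613.4,304.8,0])
f=lambda u,v_,z:px(C,220+u/2.4-.3,40+v_/2.4-.3,z)
for n,u,r,z in[('stop',320,234,44),('coverL',124,237,40),('coverR',371,237,40),('guideL in z44',112,300,44),('guideR in',380,300,44),('cL',125,300,40),('cR',370,300,40),('red front',180,208,66)]:
    p=f(u,r,z)-O;print(n,p@d,p@v)
```

```text
stop 0.21459699802007978 -15.044626328470839
coverL -0.5523445704388913 27.852462257958518
coverR -0.5180663514590601 -26.59511472644206
guideL in z44 -13.912597475700013 30.45031133156588
guideR in -13.874030547000023 -28.549355504275766
cL -14.261978033076888 28.05648527314708
cR -14.226089168948786 -26.84627981723101
red front 5.625141930806139 13.809835337841598
```

```bash
python3 -m inch '[[0.5,[0,0,-0.06],0],[0.5,[-0.04,0,-0.04],0],[0.5,[-0.04,0,-0.04],0],[0.5,[0,0,0],0],[0.5,[0,0,0],0],[0.5,[0,0,0],0]]';  python3 - <<'E'
from h import *
b=cams.snapshot('side')
cv2.imwrite('pics/m7.png',crop(b,200,190,460,385,3))
E
```

```text
t: 37.08
eef_pos: [473.6, 256.9, 254.3]
ee_rot: [0.986, 0.169, -0.002, 0.001]
contact_force: [0.3, -0.8, -0.4]
gripper_width: 65.5
```

View pics/m7.png

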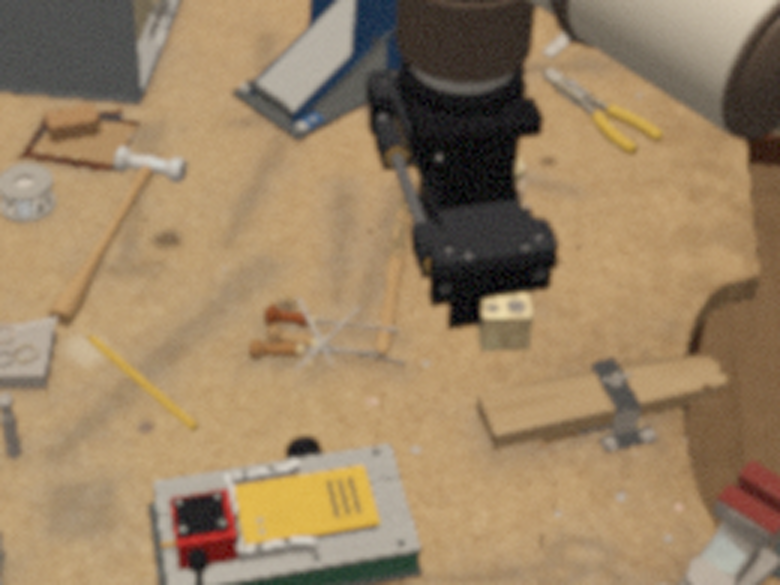

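The brush lies flat on the bench at about (400,280), and the cover is in place, yellow face up. The orange-brown line at (170,545) left of the switch looks like the switch's indicator. The robot touches nothing, so I'm handing the job in.

```bash
python3 -c "
from workcell import env
print(env.job_done())"
```

```text
the job is handed in; nothing more can be done
None
```

The cover is in the filings box, yellow face up, with its front edge against the end stop. I handed the job in at about 37 s of the 72 s allowed; no verdict was reported.

- **Brush:** I moved it to the clear strip of bench at x = 530 mm, y = 0. The last side view shows it lying there, though the gripper hid one end.
- **Chute:** I laid the cover on the intake ramp yellow face down and plain end first. It came to rest yellow face up against the stop.
- **Box:** I flattened the cover in a second grip on the bench, carried it to the box and slid it between the guides until the end stop pushed back with about 6 N.

**Last checks:**
- **Position:** In the wrist picture, the front edge was about 0.7 mm from the stop. The cover was within about 0.5 mm of the guides' middle and square to well under 1 degree.
- **Flatness:** The cover looked flat on the deck.
- **Switch cam:** I could not read its position directly; that it is pushed in is inferred from the tongue's depth.
- **Other tools:** The pencil, snips and brass block look undisturbed. The arm hid the jar in the last view, but it was never approached.

**What went wrong:**
- **First grasp:** I lifted before the fingers had closed, so the first grasp of the cover missed it. The cover had not moved and the second grasp held.
- **Pictures:** I viewed 15, against a budget of 10 plus one or two.

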